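Seat the throttle body in the clamping fixture and hold the cam lever at its high point

ROBOT

A 6-joint arm with a two-finger parallel gripper is mounted at the origin on the work surface. World frame = base frame: x ahead of the robot, y to its left, z up, the work surface at z = 0. Lengths are in m, angles in rad, forces in N, time in s.
With the tool pointing down it reaches from about 0.425 to 0.925 m from the base axis. Payload 12.5 kg.
Tool frame: the origin (TCP) lies at the very end of the fingers, on their centre line; the grasp point (between the pads) lies 19 mm behind it; z points along the fingers, y is the line along which they close (so a half turn about z gives the same grasp; the last joint's range is limited). The gripper opens to 85 mm and grips with 20 to 120 N. Pads are 22 mm wide; open, the fingers measure 114 mm over their backs; the gripper's body (76 mm by 85 mm) begins 54 mm behind the grasp point. The pads swing forward as they close: fully open they stand 13 mm farther back than shut.
Start: joints at [1.087, 0.491, 1.559, -0, 1.092, -0.106], TCP at [0.231, 0.581, 0.231] pointing down, gripper open.
Joint ranges: [-3.1, 3.1], [-0.84, 2.19], [0.05, 2.79], [-1.13, 4.28], [0.06, 2.93], [-2.69, 2.69]. Speed limits (rad/s): [2.22, 2.22, 2.79, 3.14, 3.14, 3.14].

INTERFACE

Orientations are given as a unit quaternion [w, x, y, z].
In Python, from workcell import sensors, imaging, order, nets gives the robot as it stands.
- The arm moves only by the tool play_rows, never from a script. Its argument "moves" is a list of rows, each a list of 2 entries, a list of its own where there are three numbers: the shift along the tool's x, y, z in m, then the turn about the tool's z in degrees. A call has exactly 10 rows; each row is the pose to reach, as a shift and turn from the pose commanded when the call began, along the tool's axes at that moment; what a row does not reach only later rows make up. A row lasts 1/8 s, in which the tool goes at most 62.5 mm and 10.7 degrees, less where a joint would pass 70% of its speed; a pose out of reach is approached as far as the arm can. A call with a gripper value outside its range is refused whole. "grip" is the closure, from 0 (fully open) to 1 (shut), set as the call begins (left out, the last holds). The fingers move at their own pace and stop on an object; the grip force is fixed at half the most. Time passes only in rows, so rows that repeat a pose let the fingers close, or fill a call up. It gives the time, the measured TCP pose, the force, the opening and the grip force at its end, in the units of the state.
- sensors.get_obs(): the state, without advancing time (a new reading comes with each control period).
- imaging.read_camera(name): name is "scene" or "top" or "wrist"; returns the picture (480x640x3 uint8, red, green, blue); there is no depth.
- imaging.camera_params(name): a dict with "fx", "fy", "cx", "cy" (pixels), "k1" (the pictures are not rectified: a ray, as slopes to the right and down, at radius r is drawn at 1 + k1 r^2 times it, then the intrinsics apply), "pose" (4x4, takes a point from camera to world coordinates). Camera axes: x right, y down, z forward; pixel columns grow to the right and rows downward; lengths in m; the calibration is good to about 2 mm. A picture is of the moment at which its call begins: read the wrist's pose just before it. camera_params takes no time and is no camera call; for the wrist camera it gives the pose at the moment of the call.
- order.close_job(): hands the job in; it is judged then, once.
Trained networks look in the newest picture that a camera, given by its name, has taken for a name from the list of things; names that differ only in an ending like _2 or _b are one class to them, and where a whole thing is asked for, a point or a joint stands for the part that bears it (a point fixed in the world has none). Each returns a list of dicts, best first, with "p" (0 to 1); they miss things now and then, are a little off and sometimes report something else, mostly with a low value. They report only what shows in the picture. A call takes as long as a camera call. They do not tell look-alikes from the thing itself.
- nets.spot_in(camera, thing): "rect" ([left, top, right, bottom] in pixels, round what is visible of it).
- nets.tip_of(camera, thing): "point" ([column, row] in pixels: a listed point, or the origin of a listed thing).
The state is a dict: "time_s": time; "joints": joint angles; "qvel": joint speeds; "tau": joint torques, N m; "position": TCP position; "orientation": TCP orientation; "ft_force": force on the tool from outside, world axes, zero at the start; "moment": the same for the moment, N m; "width": finger opening in m; "grip_force": force on a finger pad.
Only numpy, scipy, OpenCV 4.12 (cv2) and the standard library are available. Lean on these libraries where they do the work, as an engineer would, in place of code of your own. Each camera call takes 0.05 s, during which the arm holds its last target. There are 200 camera calls.

TASK

Slide the aluminium throttle body on the blue fixture plate square and flush into the corner of the two steel fences. Then take the red knob of the sprung cam lever and swing the lever to the cam's highest point, where it stands straight out opposite the clamp pad, between the two yellow lines, and the pad presses hardest on the part. The lever springs back if let go, so finish while still holding it there, and leave the other things on the bench undisturbed.

Things in the scene. Friction and masses are not known exactly. Their poses are not given: they have to be found in the camera images.
- throttle_center (a point): Centre (half-way up) of the loose aluminium throttle body, about 0.45 kg, 56 mm tall: flange 90 (its x) x 64 (y) x 16 mm thick and, centred on it, an upright block 50 (x) x 40 (y) x 40 mm high, to grip across the 40 mm or push. z up. Starts flat on the plate, 55 to 80 mm short of the far fence, clear of the left one, up to 17 degrees off square.
- fence_corner (a point): Inner corner of the steel fence L on the top face of the blue fixture plate, 12 mm above the bench. x points into the far fence (72 mm long or more), y into the left fence (183 mm long), z up. Fences 20 mm thick, 14 mm high (below the flange top). Flush: the part's centre at x -45, y -32 mm here, axes parallel. The fixture is fixed; its place and heading vary.
- pivot (a point): Point on the lever's vertical axis, 72 mm above the bench (as high as knob); in fence_corner's axes at x -30, y -147 mm. Cam, guide block and lever bar around it stay below 51 mm above the bench.
- knob (a point): Middle of the height of the lever's red upright round knob, 20 mm across, standing from 46 to 94 mm above the bench, 100 mm from the pivot. It goes round the pivot with the lever; under it is the 16 mm wide steel lever bar (35 to 46 mm above the bench).
- cam_lever (a joint): Lever angle, rad: 0 at rest, growing anticlockwise seen from above. Highest lift at 1.222 (70 degrees), where the lever points along fence_corner's -y, straight away from the pad; beyond it the lift falls again, stop at 1.75. A spring drives it back to 0: about 2 N at the knob at rest, 5 to 6 N at the high point.
- pad: Black rubber clamp pad 20 mm wide, 14 mm high, on a sprung plunger driven by the cam; origin mid pressing face, 22 mm above the bench, pressing along its y. In fence_corner's axes it is at x -30 mm; at rest 6 mm clear of the seated part, so bring the part to the left fence before sliding it to the far one. At the high point it has come 9 mm and presses with about 10 N.
- gasket_ring: Bystander: copper ring 52 mm across, 10 mm high, on the bench left of the fixture; origin at its underside.
- socket: Bystander: steel socket 28 mm across, 45 mm tall, standing beyond the far fence; origin at its underside.
- screwdriver: Bystander: orange screwdriver lying to the right of the fixture, beyond the lever.
- wrench: Bystander: steel wrench lying on the left.
- spray_can: Bystander: orange can 64 mm across, 170 mm tall, on the right of the bench; origin at its underside.
There are look-alikes about, which are no part of the job. What is shaped like the part that bears throttle_center but green or purple is not meant.

How it is judged:
On the way:
1. the throttle body is square and flush in the fence corner while the lever is still at rest (x of throttle_center in the frame of fence_corner between -0.0475 and -0.0425 m and y of throttle_center in the frame of fence_corner between -0.0345 and -0.0295 m and angle between the x axis of throttle_center and the x axis of fence_corner, either way round below 0.03 rad and angle between throttle_center's own z axis and vertical below 0.05 rad and z of throttle_center in the frame of fence_corner below 0.031 m and value of joint cam_lever below 0.15 rad), for 0.2 s.
At the end, for the whole second after the job is handed in: The throttle body sits flush on both fences (within 2.5 mm, square within 0.03 rad, flat on the plate); the lever is held still by the fingers within 0.12 rad of the cam's highest point (1.222 rad), the fingers pressing on it with over 1.5 N, and the pad presses on the part with over 3 N (x of throttle_center in the frame of fence_corner between -0.0475 and -0.0425 m and y of throttle_center in the frame of fence_corner between -0.0345 and -0.0295 m and angle between the x axis of throttle_center and the x axis of fence_corner, either way round below 0.03 rad and angle between throttle_center's own z axis and vertical below 0.05 rad and z of throttle_center in the frame of fence_corner below 0.031 m and value of joint cam_lever between 1.1 and 1.34 rad and velocity of joint cam_lever between -0.1 and 0.1 rad/s and contact force between the fingers and cam_lever above 1.5 N and contact force between pad and throttle_body above 3 N and linear speed of throttle_body below 0.02 m/s); the arm keeps its last pose, push and grip.
It fails at once if a bystander is knocked away (more than 30 mm from where it was) (distance of any of gasket_ring, socket, screwdriver, wrench, spray_can from where it was at the start of the episode above 0.03 m).
It also fails if it takes over 51 s, if anything falls off the work surface, if the arm or the gripper's body presses on something with over 40 N, if the wrist force passes 120 N, or if a joint passes its speed limit or range.

## Working session

There is one attempt and no reset: what is moved stays moved. The work goes in short steps, Python scripts to look and compute and a tool call to move; the robot and the scene stay as the last step left them, time stands still between calls to the robot, and variables do not carry over. Pictures are saved under pics/ and viewed, at most 10 in all, crops included, and the job is handed in when it is done.

Besides the shell and the picture viewer there is one more tool, called as name(argument=value, ...), one argument or row to a line, values as JSON. play_rows: Moves the arm, as the interface text tells. Its arguments: {"type":"object","properties":{"moves":{"type":"array","items":{"type":"array"}},"grip":{"type":"number"}},"required":["moves"]}

```bash
mkdir -p pics; ls; cat > h.py <<'E'
import numpy as np, cv2
from workcell import sensors, imaging, order, nets
def ray(cam,px,P=None):
    P=P or imaging.camera_params(cam)
    K=np.array([[P['fx'],0,P['cx']],[0,P['fy'],P['cy']],[0,0,1.]])
    u=cv2.undistortPoints(np.array([[px]],float),K,np.array([P['k1'],0,0,0.]))[0,0]
    T=np.array(P['pose']); return T[:3,3],T[:3,:3]@np.array([u[0],u[1],1])
def at_z(cam,px,z,P=None):
    o,d=ray(cam,px,P); return o+d*(z-o[2])/d[2]
def proj(cam,X,P=None):
    P=P or imaging.camera_params(cam); T=np.array(P['pose'])
    c=T[:3,:3].T@(np.array(X)-T[:3,3]); s=c[:2]/c[2]; s=s*(1+P['k1']*(s@s))
    return np.array([P['fx']*s[0]+P['cx'],P['fy']*s[1]+P['cy']])
def save(cam,name):
    im=imaging.read_camera(cam); cv2.imwrite('pics/'+name,im[:,:,::-1]); return im
E
python3 - <<'E'
from h import *
for c in['top','scene']:
    save(c,c+'0.png')
    P=imaging.camera_params(c);print(c,P['fx'],P['k1'],np.round(P['pose'],3).tolist())
    for t,z in[('throttle_center',.04),('fence_corner',.012),('pivot',.072),('knob',.072),('pad',.022)]:
        for r in nets.tip_of(c,t)[:3]: print(t,np.round(r['point']),round(r['p'],2),np.round(at_z(c,r['point'],z),3))
E
```

```text
pics
top 482.183679708906 -0.06413590611076198 [[0.025, -0.983, 0.18, 0.327], [-1.0, -0.025, 0.006, 0.006], [-0.001, -0.18, -0.984, 1.369], [0.0, 0.0, 0.0, 1.0]]
throttle_center [245. 318.] 0.95 [0.346 0.221 0.04 ]
throttle_center [294. 319.] 0.79 [0.345 0.086 0.04 ]
throttle_center [284. 248.] 0.59 [0.541 0.121 0.04 ]
fence_corner [280. 199.] 0.79 [0.689 0.14  0.012]
fence_corner [325. 257.] 0.28 [0.522 0.007 0.012]
pivot [327. 228.] 0.7 [0.596 0.003 0.072]
pivot [326. 257.] 0.66 [0.514 0.005 0.072]
knob [325. 258.] 0.62 [0.511 0.006 0.072]
scene 540.0159549643396 -0.016957509379627592 [[-0.74, 0.406, -0.537, 1.189], [0.673, 0.474, -0.568, 0.69], [0.024, -0.781, -0.624, 0.809], [0.0, 0.0, 0.0, 1.0]]
throttle_center [455. 265.] 0.71 [0.357 0.245 0.04 ]
throttle_center [403. 230.] 0.69 [0.35 0.09 0.04]
throttle_center [354. 278.] 0.59 [0.555 0.13  0.04 ]
fence_corner [312. 319.] 0.86 [0.683 0.14  0.012]
pivot [299. 252.] 0.96 [0.613 0.02  0.072]
knob [329. 228.] 0.8 [ 0.506 -0.001  0.072]
pad [309. 289.] 0.47 [0.636 0.081 0.022]
```

```bash
python3 - <<'E'
import cv2
a=cv2.imread('pics/top0.png');b=cv2.imread('pics/scene0.png')
cv2.imwrite('pics/t1.png',cv2.resize(a[150:350,200:400],(600,600),interpolation=cv2.INTER_CUBIC))
E
```

```text
(no output)
```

View pics/t1.png

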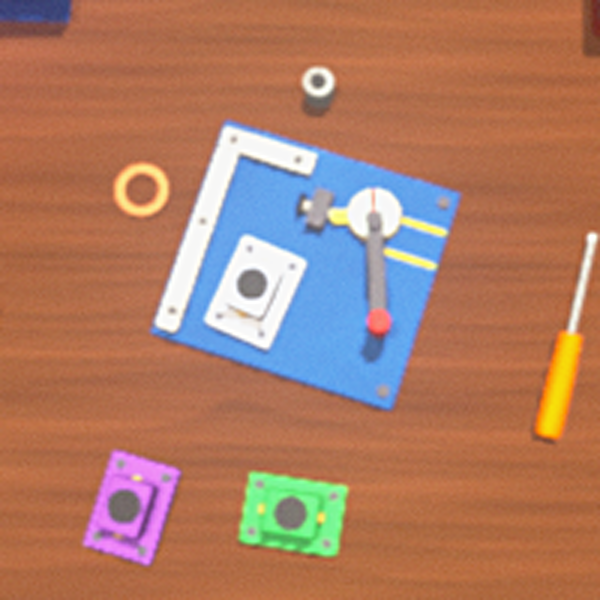

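View pics/scene0.png

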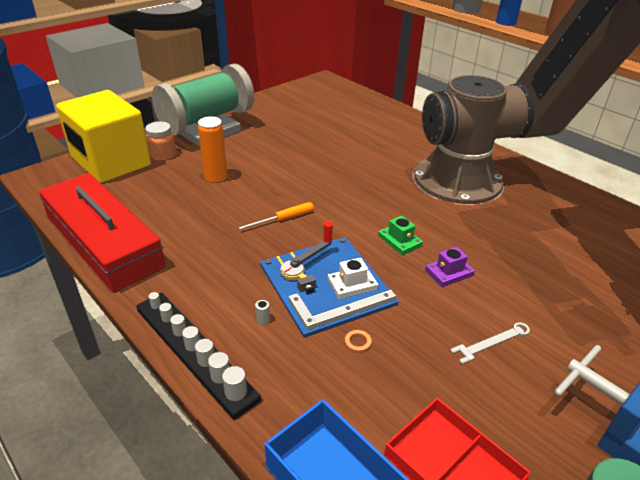

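The top crop shows the silver part at top pixel (284,248). The look-alikes are the purple one at (245,318) and the green one at (294,319); the silver part on the blue plate is the one meant. The fence corner is at about (279,200), the lever pivot at (325,221) and the red knob at (326,257).

```bash
python3 - <<'E'
from h import *
o=sensors.get_obs();print(o['time_s'],o['position'],o['orientation'])
P=imaging.camera_params('wrist');print(P['fx'],P['cx'],P['cy'],P['k1'],np.round(P['pose'],3).tolist())
from scipy.spatial.transform import Rotation as R
q=o['orientation'];print(np.round(R.from_quat([q[1],q[2],q[3],q[0]]).as_matrix(),3))
for p in[(238,152),(178,325),(316,172),(245,236),(307,259),(266,349),(205,325)]:
    print(p,np.round(at_z('top',(200+p[0]/3,150+p[1]/3),.027),3))
E
```

```text
0.6 [0.23054452 0.58093808 0.23133925] [2.57481196e-05 1.87786193e-01 9.82209928e-01 4.80995674e-05]
372.71048252289893 317.0815418079104 234.53546169838296 -0.07464432339445094 [[0.369, 0.883, 0.289, 0.157], [0.929, -0.351, -0.114, 0.61], [0.001, 0.311, -0.951, 0.374], [0.0, 0.0, 0.0, 1.0]]
[[-0.929  0.369  0.   ]
 [ 0.369  0.929  0.   ]
 [-0.     0.    -1.   ]]
(238, 152) [0.68  0.141 0.027]
(178, 325) [0.512 0.191 0.027]
(316, 172) [0.663 0.066 0.027]
(245, 236) [0.599 0.131 0.027]
(307, 259) [0.578 0.072 0.027]
(266, 349) [0.491 0.107 0.027]
(205, 325) [0.513 0.165 0.027]
```

play_rows(
  moves=[
    [[-0.05,-0.034,0],0],
    [[-0.1,-0.068,0],0],
    [[-0.15,-0.102,0],0],
    [[-0.2,-0.136,0],0],
    [[-0.25,-0.17,0],0],
    [[-0.3,-0.204,0],0],
    [[-0.35,-0.238,0],0],
    [[-0.4,-0.272,0],0],
    [[-0.45,-0.306,0],0],
    [[-0.463,-0.313,0],0],
  ],
  grip=0,
)

```text
time_s: 1.85
position: [0.5469, 0.1165, 0.2312]
orientation: [0.0, 0.189, 0.982, -0.0]
ft_force: [0.0, 0.6, -0.8]
width: 0.0853
grip_force: 0.0
```

```bash
python3 - <<'E'
from h import *
P=imaging.camera_params('wrist');save('wrist','w1.png')
o=sensors.get_obs();print(o['time_s'],o['position'],o['orientation'])
for t,z in[('throttle_center',.04),('fence_corner',.012),('pivot',.072),('knob',.072),('pad',.022)]:
    for r in nets.tip_of('wrist',t)[:2]: print(t,np.round(r['point']),round(r['p'],2),np.round(at_z('wrist',r['point'],z,P),4))
import json;P['pose']=np.array(P['pose']).tolist();json.dump(P,open('P1.json','w'))
E
```

```text
1.9 [0.54709601 0.11671588 0.23111798] [ 2.08687872e-04  1.89222259e-01  9.81934260e-01 -3.93288094e-05]
throttle_center [323. 204.] 0.81 [0.549 0.121 0.04 ]
fence_corner [387. 303.] 0.61 [0.6841 0.1432 0.012 ]
pivot [239. 318.] 0.77 [0.6131 0.0118 0.072 ]
knob [183. 225.] 0.85 [0.5144 0.0057 0.072 ]
pad [343. 365.] 0.68 [0.736  0.0722 0.022 ]
pad [318. 288.] 0.41 [0.6351 0.0819 0.022 ]
```

View pics/w1.png

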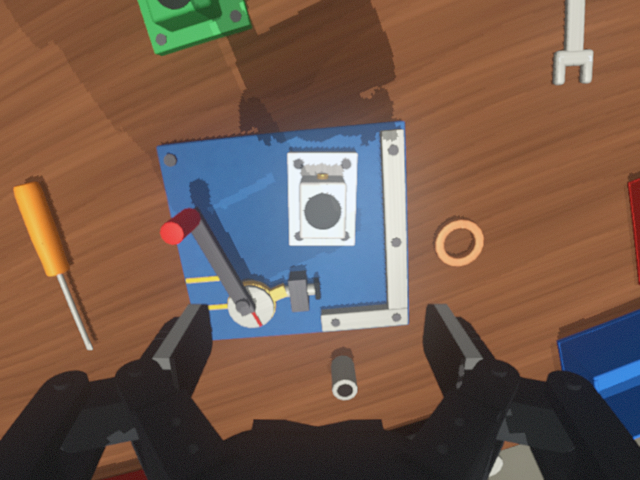

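The wrist view shows the silver part with its flange spanning (289..356, 152..245), the corner near (387,305), the lever pivot near (244,305) and the knob at (180,227). The fingers straddle the view. I'll zoom in to get precise edges.

```bash
python3 - <<'E'
import cv2
a=cv2.imread('pics/w1.png')
cv2.imwrite('pics/w1c.png',cv2.resize(a[125:335,275:425],None,fx=2.85,fy=2.85,interpolation=cv2.INTER_CUBIC)[:600])
# blue mask boundaries
hsv=cv2.cvtColor(a,cv2.COLOR_BGR2HSV)
for r in range(140,305,15):
    row=a[r].astype(int); print(r,[ (c) for c in range(280,420) if (hsv[r,c,1]>110)!=(hsv[r,c-1,1]>110)])
for c in range(290,390,8): print('c',c,[ r for r in range(135,345) if (hsv[r,c,1]>110)!=(hsv[r-1,c,1]>110)])
E
```

```text
140 [363, 365, 379, 407]
155 [286, 359, 380, 407]
170 [287, 358, 380, 415]
185 [287, 358, 381, 408, 409, 419]
200 [287, 357, 382, 414, 415, 419]
215 [288, 357, 359, 360, 382, 410, 411, 415, 419]
230 [288, 356, 383, 409, 410, 415, 418, 419]
245 [289, 355, 384, 412, 413, 417]
260 [384, 412, 413, 414]
275 [289, 307, 385, 410]
290 [320, 386, 410]
c 290 [148, 246, 271, 305, 334, 336]
c 298 [151, 247, 270, 312, 333, 335]
c 306 [150, 247, 275, 312, 332, 335]
c 314 [150, 247, 277, 296, 332, 334]
c 322 [148, 149, 150, 247, 308, 333]
c 330 [150, 247, 308, 333]
c 338 [148, 149, 150, 247, 307, 332]
c 346 [149, 247, 306, 331]
c 354 [150, 246, 305, 331]
c 362 [138, 139, 144, 145, 305, 330]
c 370 [304, 329]
c 378 [302, 329]
c 386 [328]
```

View pics/w1c.png

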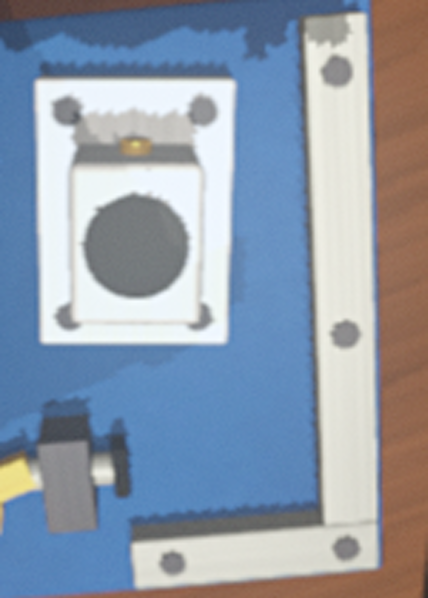

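```bash
python3 - <<'E'
from h import *
import json;P=json.load(open('P1.json'))
W=lambda p,z:at_z('wrist',p,z,P)[:2]
L=np.array([W((c,r),.012) for r,c in[(155,380),(170,380),(185,381),(200,382),(215,382),(230,383),(245,384),(260,384),(275,385),(290,386)]])
F=np.array([W((c,r),.012) for c,r in[(330,308),(338,307),(346,306),(354,305),(362,305),(370,304)]])
def fit(p):
    vx,vy,x,y=cv2.fitLine(p.astype(np.float32),cv2.DIST_L2,0,0,0).ravel();return np.array([x,y]),np.array([vx,vy])
a,u=fit(L);b,v=fit(F)
if u[0]<0:u=-u
if v[1]<0:v=-v
s=np.linalg.solve(np.c_[u,-v],b-a);C=a+s[0]*u
print('corner',C,'ang x',np.degrees(np.arctan2(u[1],u[0])),'ang y-90',np.degrees(np.arctan2(v[1],v[0]))-90)
c=[W((275+x/2.85,125+y/2.85),.028) for x,y in[(36,80),(235,80),(229,343),(40,343)]]
print('part',np.round(c,4),np.mean(c,0))
c=np.array(c)
for i,j in[(0,3),(1,2)]:
    d=c[j]-c[i];print('px ang',np.degrees(np.arctan2(d[1],d[0])),np.linalg.norm(d))
for i,j in[(0,1),(3,2)]:
    d=c[j]-c[i];print('py ang',np.degrees(np.arctan2(d[1],d[0]))-90,np.linalg.norm(d))
t=[W((275+x/2.85,125+y/2.85),.068) for x,y in[(72,165),(203,165),(200,322),(77,322)]];print(np.mean(t,0))
E
```

```text
corner [0.68343794 0.1426479 ] ang x -16.283611 ang y-90 -15.812523
part [[0.4956 0.1078]
 [0.5193 0.1671]
 [0.6028 0.1345]
 [0.5784 0.0738]] [0.54903426 0.12079075]
px ang -22.32076616878226 0.08952495493442494
px ang -21.33962920159907 0.08957034288317413
py ang -21.834444538512585 0.06381135711050309
py ang -21.874140605214563 0.06534477767023246
[0.54877283 0.12124449]
```

play_rows(
  moves=[
    [[0,0.005,0.05],0],
    [[0,0.005,0.1],0],
    [[0,0.005,0.14],0],
    [[0,0.005,0.17],0],
    [[0,0.005,0.185],0],
    [[0,0.005,0.195],0],
    [[0,0.005,0.198],0],
    [[0,0.005,0.198],0],
    [[0,0.005,0.198],0],
    [[0,0.005,0.198],0],
  ],
  grip=0.3,
)

```text
time_s: 3.4
position: [0.5475, 0.1239, 0.0338]
orientation: [0.0, 0.188, 0.982, 0.0]
ft_force: [-1.3, 0.8, -1.6]
width: 0.0596
grip_force: 0.0
```

play_rows(
  moves=[
    [[0,0,0],0],
    [[0,0,0],0],
    [[0,0,0],0],
    [[0,0,0],0],
    [[0,0,0],0],
    [[0,0,0],0],
    [[0,0,0],0],
    [[0,0,0],0],
    [[0,0,0],0],
    [[0,0,0],0],
  ],
  grip=0.75,
)

```text
time_s: 4.65
position: [0.5473, 0.1238, 0.0337]
orientation: [0.0, 0.188, 0.982, -0.0]
ft_force: [-0.7, -2.3, 4.9]
width: 0.0391
grip_force: 61.6
```

play_rows(
  moves=[
    [[0,0.003,0],-0.8],
    [[0,0.006,0],-1.6],
    [[0,0.009,0],-2.4],
    [[0,0.012,0],-3.2],
    [[0,0.015,0],-4.0],
    [[-0.001,0.018,0],-4.8],
    [[-0.001,0.02,0],-5.4],
    [[-0.001,0.0215,0],-5.8],
    [[-0.001,0.022,0],-5.8],
    [[-0.001,0.022,0],-5.8],
  ],
)

```text
time_s: 5.9
position: [0.5563, 0.1435, 0.0337]
orientation: [0.0, 0.138, 0.99, -0.0]
ft_force: [-1.8, -4.5, 5.0]
width: 0.0393
grip_force: 61.6
```

```bash
python3 - <<'E'
from h import *
P=imaging.camera_params('wrist');a=save('wrist','w2.png')
o=sensors.get_obs();print(o['time_s'],o['position'],o['orientation'],o['ft_force'])
cv2.imwrite('pics/w2c.png',cv2.resize(a[:,:,::-1][60:360,180:520],None,fx=2,fy=2,interpolation=cv2.INTER_CUBIC)[:600])
import json;P['pose']=np.array(P['pose']).tolist();json.dump(P,open('P2.json','w'))
E
```

```text
5.95 [0.55623709 0.14352887 0.03368654] [-2.49463452e-05  1.37807259e-01  9.90459046e-01 -1.92435183e-04] [-2.74655045 -3.82401459  6.01324268]
```

View pics/w2c.png

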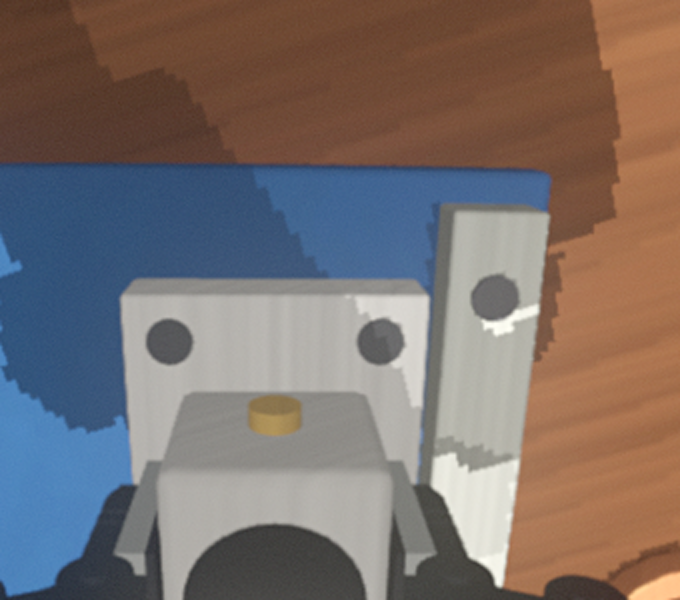

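```bash
python3 - <<'E'
from h import *
import json;P=json.load(open('P2.json'))
C=np.array([.6834,.1426]);a=np.radians(-16.05);R=np.array([[np.cos(a),np.sin(a)],[-np.sin(a),np.cos(a)]])
f=lambda x,y,z:np.round(R@(at_z('wrist',(180+x/2,60+y/2),z,P)[:2]-C)*1000,1)
print('flange',f(429,296,.028),f(420,460,.028),f(123,296,.028),f(133,480,.028))
print('fence base',f(432,330,.012),f(437,240,.012),f(441,205,.012),'fence top',f(455,212,.026),f(432,490,.026))
E
```

```text
flange [-164.7   -3.1] [-127.5   -2.5] [-164.5  -65.8] [-122.4  -66.1]
fence base [-152.7    1.6] [-173.6    1.3] [-181.3    1.7] fence top [-181.7    1.5] [-119.     1.2]
```

The gap to the left fence is about 4 mm and the part is parallel to it. I'll press it in and watch the force.

play_rows(
  moves=[
    [[0,0.001,0],0],
    [[0,0.002,0],0],
    [[0,0.003,0],0],
    [[0,0.0035,0],0],
    [[0,0.004,0],0],
    [[0,0.0045,0],0],
    [[0,0.005,0],0],
    [[0,0.005,0],0],
    [[0,0.005,0],0],
    [[0,0.005,0],0],
  ],
)

```text
time_s: 7.2
position: [0.5571, 0.1467, 0.0338]
orientation: [-0.001, 0.138, 0.99, -0.001]
ft_force: [-4.9, -18.7, 9.5]
width: 0.0391
grip_force: 62.3
```

play_rows(
  moves=[
    [[-0.008,-0.0005,0],0],
    [[-0.016,-0.0005,0],0],
    [[-0.024,-0.0005,0],0],
    [[-0.032,-0.0005,0],0],
    [[-0.04,-0.0005,0],0],
    [[-0.048,-0.0005,0],0],
    [[-0.056,-0.0005,0],0],
    [[-0.063,-0.0005,0],0],
    [[-0.068,-0.0005,0],0],
    [[-0.068,-0.0005,0],0],
  ],
)

```text
time_s: 8.45
position: [0.6197, 0.1281, 0.0339]
orientation: [-0.004, 0.138, 0.99, -0.001]
ft_force: [-20.3, -12.9, 19.3]
width: 0.0392
grip_force: 63.4
```

play_rows(
  moves=[
    [[-0.001,0,0],0],
    [[-0.002,0,0],0],
    [[-0.003,0,0],0],
    [[-0.004,0,0],0],
    [[-0.005,0,0],0],
    [[-0.006,0,0],0],
    [[-0.007,0,0],0],
    [[-0.0075,0,0],0],
    [[-0.008,0,0],0],
    [[-0.008,0,0],0],
  ],
)

```text
time_s: 9.7
position: [0.6266, 0.1261, 0.0339]
orientation: [-0.004, 0.138, 0.99, -0.002]
ft_force: [-24.0, -12.4, 21.7]
width: 0.0394
grip_force: 63.9
```

play_rows(
  moves=[
    [[-0.0005,0,0],0],
    [[-0.001,0,0],0],
    [[-0.0015,0,0],0],
    [[-0.002,0,0],0],
    [[-0.0025,0,0],0],
    [[-0.003,0,0],0],
    [[-0.0035,0,0],0],
    [[-0.004,0,0],0],
    [[-0.0045,0,0],0],
    [[-0.0045,0,0],0],
  ],
)

```text
time_s: 10.95
position: [0.6296, 0.1252, 0.0341]
orientation: [-0.006, 0.138, 0.99, -0.002]
ft_force: [-31.1, -9.3, 26.7]
width: 0.0393
grip_force: 64.5
```

```bash
python3 - <<'E'
from h import *
P=imaging.camera_params('wrist');a=save('wrist','w3.png')
o=sensors.get_obs();print(o['time_s'],o['position'],o['orientation'],o['ft_force'])
cv2.imwrite('pics/w3c.png',cv2.resize(a[:,:,::-1][100:400,160:500],None,fx=2,fy=2,interpolation=cv2.INTER_CUBIC)[:600])
E
```

```text
11.0 [0.6295839  0.12522167 0.03405309] [-0.00594157  0.13803273  0.99040835 -0.00171901] [-31.7254365  -10.07525588  27.49644728]
```

View pics/w3c.png

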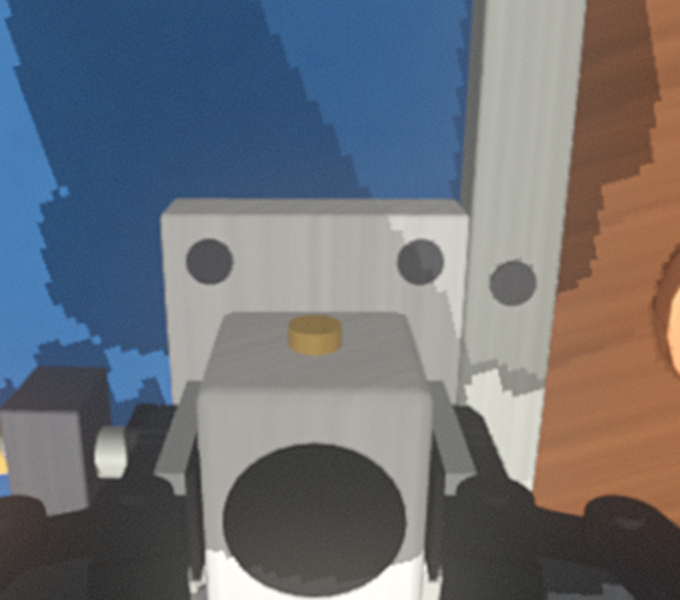

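```bash
python3 - <<'E'
from h import *
P=imaging.camera_params('wrist')
C=np.array([.6834,.1426]);a=np.radians(-16.05);R=np.array([[np.cos(a),np.sin(a)],[-np.sin(a),np.cos(a)]])
f=lambda x,y,z:np.round(R@(at_z('wrist',(160+x/2,100+y/2),z,P)[:2]-C)*1000,1)
print('flange',f(467,214,.028),f(461,350,.028),f(163,214,.028),f(171,350,.028))
E
```

```text
flange [-89.5  -0.7] [-59.1  -0. ] [-89.3 -63.3] [-58.8 -63.3]
```

play_rows(
  moves=[
    [[-0.0005,0,0],0],
    [[-0.001,0,0],0],
    [[-0.0015,0,0],0],
    [[-0.002,0,0],0],
    [[-0.0025,0,0],0],
    [[-0.003,0,0],0],
    [[-0.003,0,0],0],
    [[-0.003,0,0],0],
    [[-0.003,0,0],0],
    [[-0.003,0,0],0],
  ],
)

```text
time_s: 12.25
position: [0.6298, 0.1252, 0.0343]
orientation: [-0.009, 0.138, 0.99, -0.002]
ft_force: [-45.7, -5.1, 39.1]
width: 0.0393
grip_force: 65.8
```

play_rows(
  moves=[
    [[0.001,0,0],0],
    [[0.002,0,0],0],
    [[0.003,0,0],0],
    [[0.004,0,0],0],
    [[0.005,0,0],0],
    [[0.005,0,0],0],
    [[0.005,0,0],0],
    [[0.005,0,0],0],
    [[0.005,0,0],0],
    [[0.005,0,0],0],
  ],
)

```text
time_s: 13.5
position: [0.6296, 0.1253, 0.0339]
orientation: [-0.004, 0.138, 0.99, -0.001]
ft_force: [-21.2, -11.8, 19.8]
width: 0.0392
grip_force: 63.3
```

play_rows(
  moves=[
    [[0,0,0],0],
    [[0,0,0],0],
    [[0,0,0],0],
    [[0,0,0],0],
    [[0,0,0],0],
    [[0,0,0],0],
    [[0,0,0],0],
    [[0,0,0],0],
    [[0,0,0],0],
    [[0,0,0],0],
  ],
  grip=0.42,
)

```text
time_s: 14.75
position: [0.6331, 0.1269, 0.0333]
orientation: [0.0, 0.138, 0.99, 0.0]
ft_force: [0.4, -0.3, 0.0]
width: 0.0495
grip_force: 0.0
```

play_rows(
  moves=[
    [[0,0,-0.01],0],
    [[0,0,-0.03],0],
    [[0,0,-0.06],0],
    [[0,0,-0.09],0],
    [[0,0,-0.12],0],
    [[0.01,0,-0.14],0],
    [[0.02,0,-0.15],0],
    [[0.03,0,-0.15],0],
    [[0.04,0,-0.15],0],
    [[0.04,0,-0.15],0],
  ],
)

```text
time_s: 16.0
position: [0.5937, 0.138, 0.1827]
orientation: [-0.001, 0.138, 0.99, -0.0]
ft_force: [0.2, -0.9, 0.9]
width: 0.0495
grip_force: 0.0
```

```bash
python3 - <<'E'
from h import *
P=imaging.camera_params('wrist');a=save('wrist','w4.png')
o=sensors.get_obs();print(o['time_s'],o['position'],o['orientation'],o['joints'])
r=nets.tip_of('wrist','knob');print(r[:1], at_z('wrist',r[0]['point'],.072,P) if r else 0)
cv2.imwrite('pics/w4c.png',cv2.resize(a[:,:,::-1][100:400,100:500],None,fx=2,fy=2,interpolation=cv2.INTER_CUBIC)[:600])
import json;P['pose']=np.array(P['pose']).tolist();json.dump(P,open('P4.json','w'))
E
```

```text
16.05 [0.59424504 0.13789766 0.18277051] [-4.28057067e-04  1.37694745e-01  9.90474616e-01 -9.46115532e-05] [ 1.19766802e-01  5.20685198e-01  1.65051123e+00  4.28627873e-05
  9.71272285e-01 -1.17478648e+00]
[{'point': [106.0, 173.1], 'p': 0.65}] [0.51353253 0.00770599 0.072     ]
```

View pics/w4c.png

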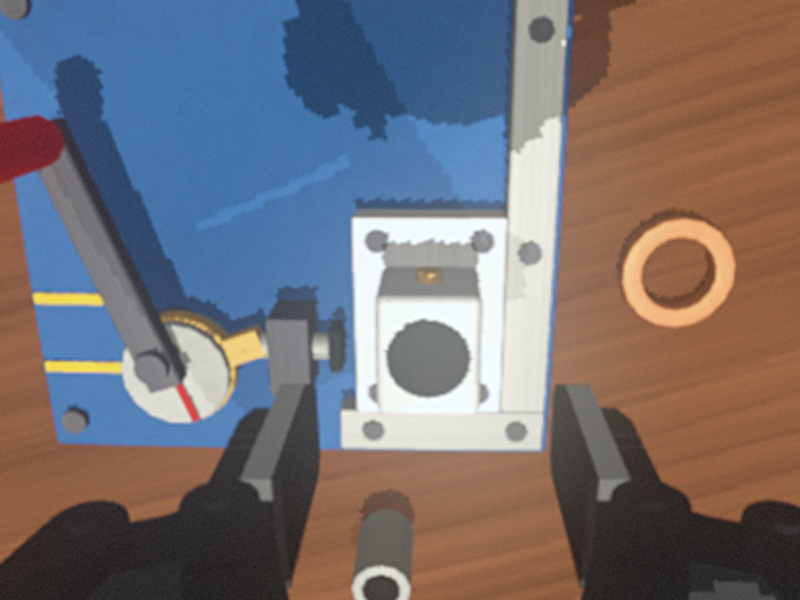

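The part sits flush in both fences, and the lever is still at rest. Next I'll go to the knob.

play_rows(
  moves=[
    [[0.01,-0.035,0],4],
    [[0.02,-0.07,0],10],
    [[0.03,-0.11,0],16],
    [[0.041,-0.14,0],20],
    [[0.041,-0.15,0],20],
    [[0.041,-0.15,0.02],20],
    [[0.041,-0.15,0.04],20],
    [[0.041,-0.15,0.05],20],
    [[0.041,-0.15,0.05],20],
    [[0.041,-0.15,0.05],20],
  ],
  grip=0.2,
)

```text
time_s: 17.35
position: [0.5146, 0.0048, 0.1337]
orientation: [0.0, 0.308, 0.952, 0.0]
ft_force: [0.2, -0.3, 0.7]
width: 0.0684
grip_force: 0.0
```

```bash
python3 - <<'E'
from h import *
P=imaging.camera_params('wrist');a=save('wrist','w5.png')
o=sensors.get_obs();print(o['time_s'],o['position'],o['orientation'],o['joints'])
hsv=cv2.cvtColor(a,cv2.COLOR_RGB2HSV)
m=(((hsv[...,0]<6)|(hsv[...,0]>174))&(hsv[...,1]>170)&(hsv[...,2]>60)).astype(np.uint8)
n,l,s,c=cv2.connectedComponentsWithStats(m)
for i in range(1,n):
    if s[i,4]>150: print(s[i],c[i])
r=nets.tip_of('wrist','knob');print(r[:1], at_z('wrist',r[0]['point'],.072,P) if r else 0)
print(proj('wrist',[.514,.005,.094],P),proj('wrist',[.514,.005,.072],P))
E
```

```text
17.4 [0.51458927 0.00476011 0.1338651 ] [5.08424119e-04 3.07566525e-01 9.51526432e-01 1.49464967e-04] [-1.19209325e-01  4.66209173e-01  1.93228606e+00  1.44859668e-04
  7.42042075e-01 -1.06484323e+00]
[{'point': [319.2, 252.2], 'p': 0.74}] [0.51414516 0.00653263 0.072     ]
[316.95795721 268.35526825] [316.93181436 253.44542602]
```

View pics/w5.png

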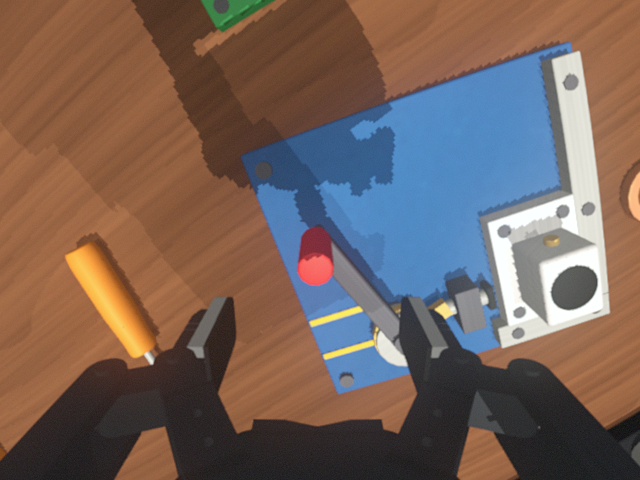

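The knob is centred at (317,258), on the finger centre line, with its top where predicted. I'll descend and close.

play_rows(
  moves=[
    [[0,0,0.02],0],
    [[0,0,0.04],0],
    [[0,0,0.06],0],
    [[0,0,0.072],0],
    [[0,0,0.078],0],
    [[0,0,0.079],0],
    [[0,0,0.079],0],
    [[0,0,0.079],0],
    [[0,0,0.079],0],
    [[0,0,0.079],0],
  ],
)

```text
time_s: 18.7
position: [0.5143, 0.0047, 0.0544]
orientation: [0.0, 0.308, 0.951, 0.0]
ft_force: [-0.2, 0.5, 0.3]
width: 0.0682
grip_force: 0.0
```

play_rows(
  moves=[
    [[0,0,0],0],
    [[0,0,0],0],
    [[0,0,0],0],
    [[0,0,0],0],
    [[0,0,0],0],
    [[0,0,0],0],
    [[0,0,0],0],
    [[0,0,0],0],
    [[0,0,0],0],
    [[0,0,0],0],
  ],
  grip=1,
)

```text
time_s: 19.95
position: [0.5138, 0.0043, 0.0544]
orientation: [-0.0, 0.308, 0.951, -0.0]
ft_force: [-2.8, -3.9, 3.3]
width: 0.0184
grip_force: 58.3
```

```bash
python3 - <<'E'
from h import *
o=sensors.get_obs();p=o['position'];q=o['orientation'];print(o['time_s'],p,q,o['ft_force'],o['width'],o['joints'][5])
x=np.array([q[0]**2+q[1]**2-q[2]**2-q[3]**2,2*(q[1]*q[2]+q[0]*q[3])]);x/=np.linalg.norm(x);y=np.array([x[1],-x[0]])
C=np.array([.6834,.1426])+.0014*np.array([.2765,.961]);a=np.radians(-16.05)
u=np.array([np.cos(a),np.sin(a)]);v=np.array([-u[1],u[0]])
pv=C-.03*u-.147*v;d=p[:2]-pv
print('pivot',pv,'r',np.hypot(*d),'lever ang',np.degrees(np.arctan2(d@v,d@u)),'(-160 at rest)')
r0=-.094*u-.0342*v
K0=p[:2]
for t in range(0,75,7):
    b=np.radians(t);e=np.array([np.cos(b)*r0[0]-np.sin(b)*r0[1],np.sin(b)*r0[0]+np.cos(b)*r0[1]])-r0
    print(t,np.round([e@x,e@y],4))
E
```

```text
19.95 [0.5137966  0.00429715 0.05443086] [-3.02739651e-04  3.07668691e-01  9.51493470e-01 -2.49909245e-04] [-2.7966489  -3.93086407  3.29251   ] 0.018437835346765137 -1.0647675319507994
pivot [0.61431449 0.01096963] r 0.10073910914845306 lever ang -160.1522229856794 (-160 at rest)
0 [0. 0.]
7 [-0.0084 -0.0089]
14 [-0.0178 -0.0167]
21 [-0.028  -0.0233]
28 [-0.039  -0.0286]
35 [-0.0506 -0.0325]
42 [-0.0626 -0.035 ]
49 [-0.0747 -0.036 ]
56 [-0.0869 -0.0355]
63 [-0.099  -0.0335]
70 [-0.1107 -0.0301]
```

play_rows(
  moves=[
    [[-0.0041,-0.0045,0],-3.5],
    [[-0.0084,-0.0089,0],-7],
    [[-0.013,-0.0129,0],-10.5],
    [[-0.0178,-0.0167,0],-14],
    [[-0.0228,-0.0202,0],-17.5],
    [[-0.028,-0.0233,0],-21],
    [[-0.0334,-0.0261,0],-24.5],
    [[-0.039,-0.0286,0],-28],
    [[-0.0448,-0.0307,0],-31.5],
    [[-0.0506,-0.0325,0],-35],
  ],
)

```text
time_s: 21.2
position: [0.535, -0.0515, 0.0544]
orientation: [-0.001, 0.006, 1.0, 0.0]
ft_force: [-6.9, -1.5, 6.7]
width: 0.0185
grip_force: 58.7
```

```bash
cat > lev.py <<'E'
from h import *
o=sensors.get_obs();p=o['position'];q=o['orientation'];print(o['time_s'],p,o['ft_force'],o['width'],o['joints'][5])
x=np.array([q[0]**2+q[1]**2-q[2]**2-q[3]**2,2*(q[1]*q[2]+q[0]*q[3])]);x/=np.linalg.norm(x);y=np.array([x[1],-x[0]])
C=np.array([.6834,.1426])+.0014*np.array([.2765,.961]);a=np.radians(-16.05)
u=np.array([np.cos(a),np.sin(a)]);v=np.array([-u[1],u[0]])
pv=C-.03*u-.147*v;d=p[:2]-pv;th=np.degrees(np.arctan2(d@v,d@u))
print('r',np.hypot(*d),'lever',th+160, 'yaw y',np.degrees(np.arctan2(y[1],y[0])))
for t in np.arange(3.5,42,3.5):
    b=np.radians(t);k=np.radians(th+t-16.05);e=pv+.1005*np.array([np.cos(k),np.sin(k)])-p[:2]
    print(round(th+160+t,1),np.round([e@x,e@y],4))
E
python3 lev.py
```

```text
21.2 [ 0.53503109 -0.0515199   0.05440167] [-6.90701806 -1.54631917  6.68530779] 0.018519391681457012 -1.7763002794067648
r 0.10094948510166014 lever 34.29444440222515 yaw y 89.25832684526881
37.8 [-0.0044 -0.0044]
41.3 [-0.0086 -0.0088]
44.8 [-0.0132 -0.0129]
48.3 [-0.018  -0.0167]
51.8 [-0.023  -0.0203]
55.3 [-0.0282 -0.0235]
58.8 [-0.0336 -0.0264]
62.3 [-0.0392 -0.029 ]
65.8 [-0.0449 -0.0312]
69.3 [-0.0507 -0.0331]
72.8 [-0.0567 -0.0346]
```

play_rows(
  moves=[
    [[-0.0041,-0.0045,0],-3.5],
    [[-0.0084,-0.0089,0],-7],
    [[-0.013,-0.0129,0],-10.5],
    [[-0.0178,-0.0167,0],-14],
    [[-0.0228,-0.0202,0],-17.5],
    [[-0.028,-0.0233,0],-21],
    [[-0.0334,-0.0261,0],-24.5],
    [[-0.039,-0.0288,0],-28],
    [[-0.0448,-0.031,0],-31.5],
    [[-0.0507,-0.033,0],-35],
  ],
)

```text
time_s: 22.45
position: [0.5854, -0.0855, 0.0544]
orientation: [-0.001, -0.295, 0.956, 0.0]
ft_force: [-6.8, -1.3, 5.6]
width: 0.0189
grip_force: 58.7
```

```bash
python3 lev.py; python3 - <<'E'
from h import *
P=imaging.camera_params('wrist');a=save('wrist','w6.png')
b=save('scene','s6.png');t=save('top','t6.png')
A=cv2.resize(t[180:280,250:350],(400,400),interpolation=cv2.INTER_CUBIC)
B=cv2.resize(b[210:340,250:410],(400,325),interpolation=cv2.INTER_CUBIC)
B=cv2.copyMakeBorder(B,0,75,0,0,cv2.BORDER_CONSTANT)
cv2.imwrite('pics/m6.png',np.hstack([A,B])[:,:,::-1])
E
```

```text
22.45 [ 0.58541901 -0.08552828  0.05439058] [-6.77167642 -1.25084455  5.58122649] 0.018869968870967098 -2.4246174949150308
r 0.10073130252086746 lever 69.38011817468464 yaw y 124.275884511589
72.9 [-0.0042 -0.0045]
76.4 [-0.0085 -0.0089]
79.9 [-0.013 -0.013]
83.4 [-0.0178 -0.0169]
86.9 [-0.0228 -0.0204]
90.4 [-0.0281 -0.0236]
93.9 [-0.0335 -0.0265]
97.4 [-0.039  -0.0291]
100.9 [-0.0448 -0.0313]
104.4 [-0.0506 -0.0332]
107.9 [-0.0566 -0.0347]
```

View pics/w6.png

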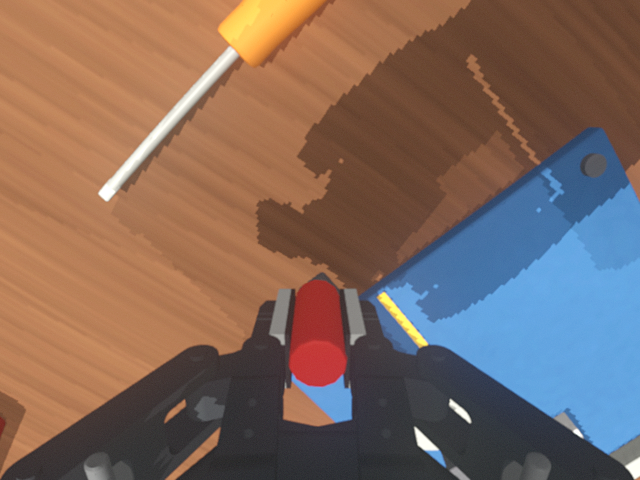

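View pics/m6.png

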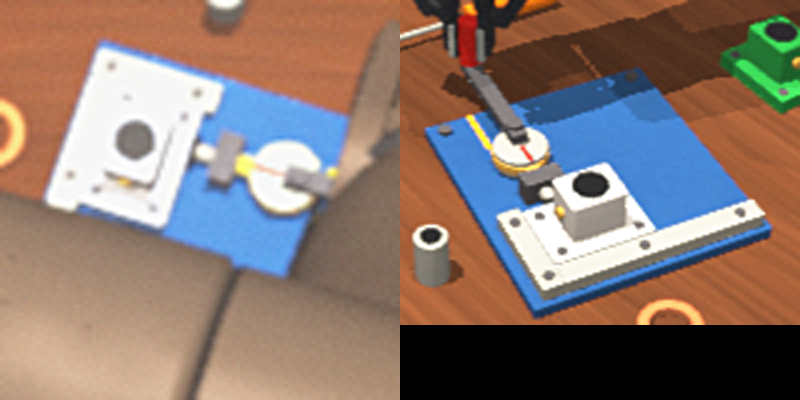

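The lever stands at about 69° between the yellow lines, with the cam's red mark facing the pad. The pad touches the part, which still sits flush in the corner. I'll let it settle, then hand in.

play_rows(
  moves=[
    [[0,0,0],0],
    [[0,0,0],0],
    [[0,0,0],0],
    [[0,0,0],0],
    [[0,0,0],0],
    [[0,0,0],0],
    [[0,0,0],0],
    [[0,0,0],0],
    [[0,0,0],0],
    [[0,0,0],0],
  ],
)

```text
time_s: 23.85
position: [0.5854, -0.0855, 0.0544]
orientation: [-0.001, -0.294, 0.956, 0.0]
ft_force: [-6.6, -4.7, 7.6]
width: 0.0186
grip_force: 58.7
```

```bash
python3 lev.py|head -2; python3 -c "
from workcell import order;print(order.close_job())"
```

```text
23.85 [ 0.58536516 -0.08551873  0.0544368 ] [-6.62275494 -4.69396093  7.57413357] 0.01858612760338127 -2.4225477709988343
r 0.10073761643959346 lever 69.34922112608446 yaw y 124.15967515732281
the job is handed in; nothing more can be done
None
```

I handed the job in at 23.9 s with the throttle body seated flush in the fence corner and the gripper holding the lever still at about 69° of the 70° high point, pad against the part; no verdict came back, and the pad force was not measured.

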